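Switch on the second lamp controller and drop its guard

TASK

One of the two lamp controllers on the counter is still off: its toggle bat leans the other way from its neighbour's and its wire guard stands up. Pull that bat out along its length to unlock it, flip it across to the other side and let it go fully back in so that it is locked there, and only then swing the wire guard all the way down over it. Leave the other controller and the things around as they are.

Things in the scene. Friction and masses are not known exactly. Their poses are not given: they have to be found in the camera images.
- unit_a: Grey lamp controller that is still off, fixed to the counter left or right of unit_b; 196 mm wide, 235 mm deep. Origin: centre of underside, z up, front faces its -x. Its panel (180 x 196 mm) rises 28 deg to the back: up-slope U = (0.883, 0, 0.469), outward normal N = (-0.469, 0, 0.883), centre (-0.020, 0, 0.090) in its frame. Housing behind it 149 mm high, to x = +0.130.
- unit_a_pivot (a point): Pivot of unit_a's toggle bat, at the panel centre; the bat turns about U through it. On the bat, 36 mm from the pivot, an 8 mm cross pin (44 mm long, along U) is caught behind two steel ribs (to 42 mm from the pivot, 20 mm to either side along U), so the bat cannot cross unless pulled out 10 mm or more. Let in too early, the pin lies on the ribs, not locked.
- unit_a_tip (a point): Middle of the grip of unit_a's steel bat: a 13 mm shaft, 118 mm long from the pivot, that flares to a round grip of 24 mm diameter 82 to 112 mm from the pivot. This point is 98 mm from the pivot when the bat is in, 114 mm when pulled out along its length to a firm stop. A spring pulls it in: 6 N at first, 10 N fully out. The raised guard bar hangs above: reach in tilted, about along -N.
- unit_a_bat (a joint): Lean of unit_a's bat about U, rad: its direction is N cos(a) + Y sin(a), Y being the unit's y axis. Firm stops at -0.48 (off) and +0.48 (on, as on unit_b). Locked in, it is held beyond 0.42; to drop in at the on side it must be brought nearly to the stop. Starts off, at about -0.46. Light friction.
- unit_a_bail (a joint): Angle of unit_a's wire guard, rad: 0 shut (legs parallel to the panel, firm stop), about 1.6 as it starts, stop at 1.72. Stiff hinge, it stays where it is left; about 2 to 3 N at the cross bar moves it.
- unit_a_bail_hinge (a point): Middle of the hinge line of unit_a's wire guard, which runs along the unit's y, 80 mm up-slope from the panel centre and 30 mm out along N.
- unit_a_bar (a point): Middle of the cross bar of unit_a's wire guard, a U of 10 mm round steel bar with legs 160 mm long and 168 mm apart, cross bar along the unit's y. At joint angle b the bar is at hinge + 0.160 (-U cos(b) + N sin(b)); shut, it is 80 mm down-slope of the panel centre and 30 mm off the panel.
- unit_b: The controller that is already on, built just like unit_a: its bat leans to its +y side, locked in, and its wire guard is down. To be left alone.
- unit_b_bat (a joint): Lean of unit_b's bat, rad, as for unit_a; it starts locked on, at about +0.45.
- unit_b_bail (a joint): Angle of unit_b's wire guard, rad; it starts shut, at 0.
- nutrient: Standing white bottle, 70 mm diameter, 190 mm high; origin at its underside. A bystander.
- jar: Standing white jar, 80 mm diameter, 100 mm high; origin at its underside. A bystander.
- roll: Standing roll of paper, 100 mm diameter, 110 mm high; origin at its underside. A bystander.

How it is judged:
By the outcome, as a careful person would: the job done as asked, in the order asked, and still so for the second after the job is handed in, with the robot touching nothing.
It also fails if it takes over 64 s, if anything falls off the work surface, if the arm or the gripper's body presses on something with over 40 N, if the wrist force passes 120 N, or if a joint passes its speed limit or range.

ROBOT

A 6-joint arm with a two-finger parallel gripper is mounted at the origin on the work surface. World frame = base frame: x ahead of the robot, y to its left, z up, the work surface at z = 0. Lengths are in mm, angles in rad, forces in N, time in s.
With the tool pointing down it reaches from about 375 to 750 mm from the base axis. Payload 9 kg.
Tool frame: the origin (TCP) lies at the very end of the fingers, on their centre line; the grasp point (between the pads) lies 19 mm behind it; z points along the fingers, y is the line along which they close (so a half turn about z gives the same grasp; the last joint's range is limited). The gripper opens to 85 mm and grips with 20 to 120 N. Pads are 22 mm wide; open, the fingers measure 114 mm over their backs; the gripper's body (76 mm by 85 mm) begins 54 mm behind the grasp point. The pads swing forward as they close: fully open they stand 13 mm farther back than shut.
Start: joints at [-1.349, 0.104, 0.097, 1.564, 0, 1.353], TCP at [255.469, -542.93, 231.331] pointing down, gripper open.
Joint ranges: [-2.99, 2.99], [-0.84, 1.86], [-1.1, 1.16], [-1.84, 2.11], [-1.51, 1.56], [-3.14, 3.14]. Speed limits (rad/s): [2.22, 2.22, 2.57, 3.14, 3.14, 3.14].

INTERFACE

Orientations are given as a rotation vector (axis times angle).
In Python, from bench import env gives the robot as it stands.
- The arm moves only by the tool apply_moves, never from a script. Its argument "steps" is one flat list of numbers, 7 for each row, row after row: the shift along the tool's x, y, z in cm, then the turn, a rotation vector about the tool's x, y, z in rad, then the opening, from 0 (shut) to 1 (fully open). A call has 1 to 20 rows; each row shifts and turns the commanded pose from where the row before left it, along the tool's axes as they then stand; what a row does not reach is not made up. A row lasts 1/12 s, in which the tool goes at most 41.7 mm and 7.16 degrees, less where a joint would pass 70% of its speed; a pose out of reach is approached as far as the arm can. A call is refused whole if a number of a shift passes 4.17 or a number of a turn 0.125, either way. A call with a gripper value outside its range is refused whole. The fingers move at their own pace and stop on an object; "newtons" is the grip in N (left out, the last holds). Time passes only in rows, so rows that do not move let the fingers close. It gives the time, the measured TCP pose, the force, the opening and the grip force at its end, in the units of the state.
- env.get_state(): the state, without advancing time (a new reading comes with each control period).
- env.get_image(name): name is "scene" or "top" or "wrist"; returns (picture, depth): 400x640x3 uint8, blue, green, red; 400x640 float32, mm along the optical axis (not along the pixel's ray), 0 where there is no reading.
- env.get_calibration(name): a dict with "fx", "fy", "cx", "cy" (pixels), "D" ([k1, k2, p1, p2, k3] as OpenCV has them; the pictures are not rectified), "R" (3x3) and "t" (3): a world point X has camera coordinates R X + t. Camera axes: x right, y down, z forward; pixel columns grow to the right and rows downward; lengths in mm; the calibration is good to about 2 mm. A picture is of the moment at which its call begins: read the wrist's pose just before it. get_calibration takes no time and is no camera call; for the wrist camera it gives the pose at the moment of the call.
- env.hand_in(): hands the job in; it is judged then, once.
Trained networks look in the newest picture that a camera, given by its name, has taken for a name from the list of things; names that differ only in an ending like _2 or _b are one class to them, and where a whole thing is asked for, a point or a joint stands for the part that bears it (a point fixed in the world has none). Each returns a list of dicts, best first, with "p" (0 to 1); they miss things now and then, are a little off and sometimes report something else, mostly with a low value. They report only what shows in the picture. A call takes as long as a camera call.
- env.spot_in(camera, query): "position" ([column, row] as shares, 0 to 1, of the picture: columns of its width, rows of its height, amid what is visible of it).
The state is a dict: "time_s": time; "qpos": joint angles; "qd": joint speeds; "joint_torque": joint torques, N m; "position": TCP position; "tcp_rot": TCP orientation; "ft_force": force on the tool from outside, world axes, zero at the start; "torque": the same for the moment, N m; "gripper_width": opening from 0.0 (shut) to 1.0 (fully open); "gripper_force": force on a finger pad.
Only numpy, scipy, OpenCV 4.12 (cv2) and the standard library are available. Lean on these libraries where they do the work, as an engineer would, in place of code of your own. Each camera call takes 0.05 s, during which the arm holds its last target. There are 200 camera calls.

## Working session

There is one attempt and no reset: what is moved stays moved. The work goes in short steps, Python scripts to look and compute and a tool call to move; the robot and the scene stay as the last step left them, time stands still between calls to the robot, and variables do not carry over. Pictures are saved under pics/ and viewed, at most 10 in all, crops included, and the job is handed in when it is done.

Besides the shell and the picture viewer there is one more tool, called after ">>>" as a command line: name --argument value ..., lists and objects as JSON in quotes. apply_moves: Moves the arm, as the interface text tells. Its arguments: {"type":"object","properties":{"steps":{"type":"array"},"newtons":{"type":"number"}},"required":["steps"]}

```bash
mkdir -p pics; ls
python3 - <<'E'
from bench import env
import cv2,numpy as np
for n in("scene","top"):
    im,d=env.get_image(n); cv2.imwrite(f"pics/{n}0.png",im); np.save(f"{n}_d.npy",d)
    c=env.get_calibration(n); print(n,{k:np.round(v,3).tolist() for k,v in c.items()})
    for q in("unit_a","unit_a_tip","unit_a_bar","nutrient","jar","roll"):
        print(q,[(round(r["p"],2),round(r["position"][0]*640),round(r["position"][1]*400)) for r in env.spot_in(n,q)][:3])
s=env.get_state();print(s["time_s"],s["tcp_rot"],s["gripper_width"])
E
```

```text
pics
scene {'fx': 440.554, 'fy': 440.554, 'cx': 323.549, 'cy': 201.638, 'D': [0.015, 0.0, 0.0, 0.0, 0.0], 'R': [[-0.756, 0.654, 0.006], [0.544, 0.634, -0.551], [-0.364, -0.413, -0.835]], 't': [427.594, -233.839, 1595.645]}
unit_a [(0.95, 342, 278)]
unit_a_tip [(0.46, 268, 154)]
unit_a_bar [(0.85, 266, 131)]
nutrient [(0.79, 453, 283), (0.36, 267, 134)]
jar [(0.34, 369, 244)]
roll [(0.95, 414, 320), (0.6, 340, 278)]
top {'fx': 489.883, 'fy': 489.883, 'cx': 327.179, 'cy': 190.509, 'D': [0.015, 0.0, 0.0, 0.0, 0.0], 'R': [[0.001, -1.0, 0.007], [-0.999, -0.002, -0.054], [0.054, -0.007, -0.999]], 't': [-11.2, 578.243, 1579.626]}
unit_a [(0.94, 262, 166), (0.58, 388, 163)]
unit_a_tip [(0.45, 404, 185), (0.37, 398, 173)]
unit_a_bar [(0.87, 399, 169)]
nutrient [(0.95, 197, 232), (0.51, 198, 186)]
jar [(0.84, 454, 205)]
roll [(0.63, 251, 191), (0.56, 195, 182)]
0.7 [3.06582964e+00 6.85255793e-01 3.84192679e-05] 0.9977578910922914
```

View pics/scene0.png

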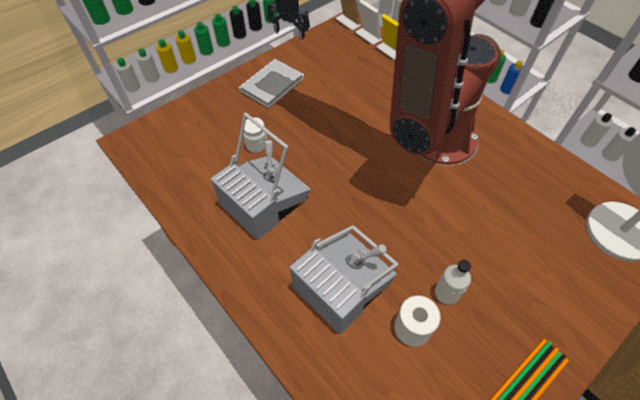

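View pics/top0.png

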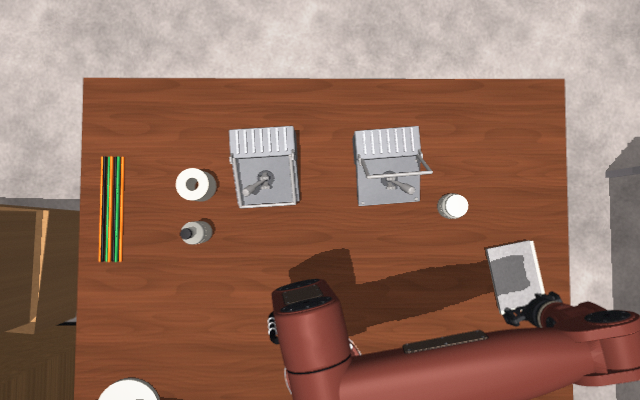

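The scene image shows unit_a at the left (240,195) with its guard up. In the top image it is at (388,165), with the bat leaning right towards -y and the jar beside it at (454,205). Next I fit its pose from the depth.

```bash
cat > h.py <<'E'
import numpy as np,cv2
from bench import env
from scipy.spatial.transform import Rotation as Ro
def cloud(n,d,c):
    v,u=np.nonzero(d>0); K=np.array([[c["fx"],0,c["cx"]],[0,c["fy"],c["cy"]],[0,0,1]])
    p=cv2.undistortPoints(np.c_[u,v].astype(float)[:,None],K,np.array(c["D"]))[:,0]
    z=d[v,u]; P=np.c_[p*z[:,None],z]; return (P-np.array(c["t"]))@np.array(c["R"]),np.c_[u,v]
def proj(X,c):
    K=np.array([[c["fx"],0,c["cx"]],[0,c["fy"],c["cy"]],[0,0,1]])
    return cv2.projectPoints(np.atleast_2d(X).astype(float),cv2.Rodrigues(np.array(c["R"]))[0],np.array(c["t"]),K,np.array(c["D"]))[0][:,0]
E
python3 - <<'E'
from h import *
for n in("top","scene"):
    d=np.load(n+"_d.npy");c=env.get_calibration(n);P,uv=cloud(n,d,c)
    roi=(P[:,0]>500)&(P[:,0]<900)&(P[:,1]>-330)&(P[:,1]<-40)
    P=P[roi]; print(n,"table z",np.median(P[np.abs(P[:,2])<15][:,2]))
    H=P[(P[:,2]>138)&(P[:,2]<160)]
    H=H[np.abs(H[:,2]-np.median(H[:,2]))<5]
    # keep only back part
    print(len(H),np.median(H[:,2]),np.percentile(H,[1,99],axis=0).round(),cv2.minAreaRect(H[:,:2].astype(np.float32)))
    Q=P[(P[:,2]>50)&(P[:,2]<128)]
    best=(0,)
    rng=np.random.default_rng(0)
    for i in range(500):
        a=Q[rng.choice(len(Q),3,False)]; m=np.cross(a[1]-a[0],a[2]-a[0]); m/=np.linalg.norm(m)+1e-9; m*=np.sign(m[2]) or 1
        if m[2]<.8 or m[2]>.95: continue
        k=np.abs((Q-a[0])@m)<3
        if k.sum()>best[0]: best=(k.sum(),k)
    I=Q[best[1]]; m=np.linalg.svd(I-I.mean(0))[2][2]; m*=np.sign(m[2])
    print("plane",len(I),m.round(3),(m@I.mean(0)).round(1),"yaw",np.arctan2(-m[1],-m[0]),cv2.minAreaRect(I[:,:2].astype(np.float32)))
E
```

```text
top table z 0.06983717665108984
656 140.07952169443155 [[ 596. -286.  138.]
 [ 763.  -99.  146.]] ((670.7618408203125, -195.48406982421875), (181.92550659179688, 192.61729431152344), 4.506017684936523)
plane 1461 [-0.469 -0.028  0.883] -202.4 yaw 0.06038795437864578 ((604.739501953125, -201.30575561523438), (138.92156982421875, 195.7646942138672), 4.3131103515625)
scene table z -0.12247862491105299
661 140.8918882804395 [[ 591. -284.  138.]
 [ 764.  -95.  148.]] ((671.6609497070312, -192.77764892578125), (182.07476806640625, 192.66619873046875), 4.763302803039551)
plane 1161 [-0.466 -0.036  0.884] -199.6 yaw 0.0777270624941201 ((611.0741577148438, -199.3080291748047), (149.3350830078125, 199.64602661132812), 3.4389376640319824)
```

```bash
cat >> h.py <<'E'
U=np.array([.883,0,.469]);N=np.array([-.469,0,.883]);Y=np.array([0,1.,0]);C=np.array([-20,0,90.])
T0=np.array([634.6,-197.3,0]);YAW=.075
def W(p,T=None,yaw=None):
    T=T0 if T is None else T; yaw=YAW if yaw is None else yaw
    return np.atleast_2d(p)@Ro.from_euler('z',yaw).as_matrix().T+T
def bat(a,r): return C+r*(N*np.cos(a)+Y*np.sin(a))
def bar(b,y=0): return C+80*U+30*N+160*(-U*np.cos(b)+N*np.sin(b))+y*Y
E
python3 - <<'E'
from h import *
out=[]
for n in("top","scene"):
    im=cv2.imread(f"pics/{n}0.png");c=env.get_calibration(n)
    x,y=proj(W(C),c)[0]; x0,y0=int(x)-60,int(y)-62
    im=cv2.resize(im[y0:y0+110,x0:x0+110],None,fx=4,fy=4,interpolation=cv2.INTER_CUBIC)[:,:400]
    def L(pts,col):
        q=((proj(W(np.array(pts)),c)-[x0,y0]+.5)*4).astype(int); cv2.polylines(im,[q],False,col,1)
    L([C+90*s*U+98*t*Y for s,t in((1,1),(1,-1),(-1,-1),(-1,1),(1,1))],(0,0,255))
    L([(130,98,149),(130,-98,149),(130,-98,0)],(0,255,0))
    L([bat(-.46,0),bat(-.46,118)],(255,0,0))
    h=C+80*U+30*N
    L([h+84*Y,bar(1.6,84),bar(1.6,-84),h-84*Y],(0,255,255))
    out.append(im)
cv2.imwrite("pics/ov.png",np.hstack(out))
E
```

```text
(no output)
```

View pics/ov.png

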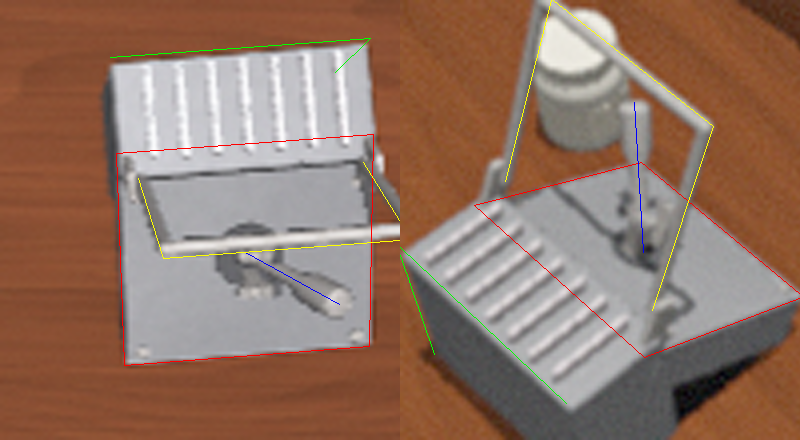

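The panel outline fits within about 4 mm. I'll move to a pre-grasp pose on the bat's line, look with the wrist camera and refine from there.

```bash
cat >> h.py <<'E'
def goal(a,r,T=None,yaw=None,tilt=0):
    "TCP pose on the bat line at radius r: tool x=-U, z=-batdir"
    d=N*np.cos(a)+Y*np.sin(a); R=np.c_[-U,np.cross(-d,-U),-d]; yaw=YAW if yaw is None else yaw
    return W(bat(a,r),T,yaw)[0],Ro.from_euler('z',yaw).as_matrix()@R
def delta(p,R,verbose=True):
    s=env.get_state();Rc=Ro.from_rotvec(s["tcp_rot"]).as_matrix()
    dl=Rc.T@(p-np.array(s["position"]))/10; w=Ro.from_matrix(Rc.T@R).as_rotvec()
    print("t",s["time_s"],"pos",np.round(s["position"],1),"shift cm",dl.round(2),"turn",w.round(3),"F",np.round(s["ft_force"],1),"q",np.round(s["qpos"],2),"g",round(s["gripper_width"],3),round(s["gripper_force"],1))
E
python3 - <<'E'
from h import *
s=env.get_state();Rc=Ro.from_rotvec(s["tcp_rot"]).as_matrix()
c=env.get_calibration("wrist");R=np.array(c["R"]);cam=-R.T@c["t"]
print("cam in tool",Rc.T@(cam-s["position"]),"\n",(R@Rc).round(2)); print(Rc.round(3))
p,G=goal(-.46,190);print(p,G.round(3));delta(p,G)
Rs=Rc@Ro.from_rotvec([0,0,-2.78]).as_matrix();print("after spin",Ro.from_matrix(Rs.T@G).as_rotvec())
E
```

```text
cam in tool [  75.55223935    0.31349728 -142.89493094] 
 [[ 0.    1.   -0.  ]
 [-0.96 -0.   -0.3 ]
 [-0.3   0.    0.96]]
[[ 0.905  0.426  0.   ]
 [ 0.426 -0.905 -0.   ]
 [-0.     0.    -1.   ]]
[ 541.35378202 -288.89454106  240.33072751] [[-0.881 -0.275  0.386]
 [-0.066  0.878  0.474]
 [-0.469  0.392 -0.791]]
t 0.7 pos [ 255.5 -542.9  231.3] shift cm [ 36.68 -10.81  -0.9 ] turn [-0.795  0.512 -2.749] F [ 0.5 -0.2 -0.5] q [-1.35  0.1   0.1   1.56  0.    1.35] g 0.998 0.0
after spin [-0.45015528 -0.48021642 -0.10917376]
```

>>> apply_moves --steps '[2.3,-0.8,-0.5,0,0,0,1,2.3,-0.8,-0.5,0,0,0,1,2.3,-0.8,-0.5,0,0,0,1,2.3,-0.8,-0.5,0,0,0,1,2.3,-0.8,-0.5,0,0,0,1,2.3,-0.8,-0.5,0,0,0,1,2.3,-0.8,-0.5,0,0,0,1,2.3,-0.8,-0.5,0,0,0,1,2.3,-0.8,-0.5,0,0,0,1,2.3,-0.8,-0.5,0,0,0,1,0,0,0,0,0,-0.12,1,0,0,0,0,0,-0.12,1,0,0,0,0,0,-0.12,1,0,0,0,0,0,-0.12,1,0,0,0,0,0,-0.12,1,0,0,0,0,0,-0.12,1,0,0,0,0,0,-0.12,1,0,0,0,0,0,-0.12,1,0,0,0,0,0,-0.12,1,0,0,0,0,0,-0.12,1]'

```text
time_s: 2.37
position: [429.5, -372.6, 281.4]
tcp_rot: [2.137, 2.303, -0.0]
ft_force: [0.2, 0.3, 0.9]
gripper_width: 1.001
gripper_force: 0.0
```

>>> apply_moves --steps '[0,0,0,0,0,-0.12,1,0,0,0,0,0,-0.12,1,0,0,0,0,0,-0.12,1,0,0,0,0,0,-0.12,1,0,0,0,0,0,-0.12,1,0,0,0,0,0,-0.12,1,0,0,0,0,0,-0.12,1,0,0,0,0,0,-0.12,1,0,0,0,0,0,-0.12,1,0,0,0,0,0,-0.12,1,0,0,0,0,0,-0.12,1,0,0,0,0,0,-0.12,1,0,0,0,0,0,-0.12,1,0,0,0,-0.09,-0.096,-0.022,1,0,0,0,-0.09,-0.096,-0.022,1,0,0,0,-0.09,-0.096,-0.022,1,0,0,0,-0.09,-0.096,-0.022,1,0,0,0,-0.09,-0.096,-0.022,1,0,0,0,0,0,0,1]'

```text
time_s: 3.95
position: [427.4, -374.3, 277.4]
tcp_rot: [-0.21, 2.628, 0.605]
ft_force: [-0.7, -0.4, -1.1]
gripper_width: 0.997
gripper_force: 0.0
```

Run:
```python
from h import *
p,G=goal(-.46,190);delta(p,G)
```

```text
t 3.95 pos [ 427.4 -374.3  277.4] shift cm [-8.96  3.5  11.13] turn [-0.03  -0.017 -0.028] F [-0.7 -0.4 -1.1] q [-1.24  0.24  0.21  1.9   0.53 -1.49] g 0.997 0.0
```

>>> apply_moves --steps '[-1.5,0.58,1.5,-0.005,-0.003,-0.005,1,-1.5,0.58,1.5,-0.005,-0.003,-0.005,1,-1.5,0.58,1.5,-0.005,-0.003,-0.005,1,-1.5,0.58,1.5,-0.005,-0.003,-0.005,1,-1.5,0.58,1.5,-0.005,-0.003,-0.005,1,-1.5,0.58,1.5,-0.005,-0.003,-0.005,1,0,0,0,0,0,0,1]'

```text
time_s: 4.53
position: [536.9, -292.2, 262.6]
tcp_rot: [-0.264, 2.602, 0.621]
ft_force: [-0.4, 0.2, -0.1]
gripper_width: 0.999
gripper_force: 0.0
```

Run:
```python
from h import *
p,G=goal(-.46,190);delta(p,G)
c=env.get_calibration("wrist");im,d=env.get_image("wrist");np.save("w1.npy",d)
import pickle;pickle.dump(c,open("w1.pkl","wb"));cv2.imwrite("pics/w1raw.png",im)
for q in("unit_a_tip","unit_a_bar","unit_a_pivot"): print(q,[(round(r["p"],2),round(r["position"][0]*640),round(r["position"][1]*400)) for r in env.spot_in("wrist",q)][:3])
def L(pts,col):
    cv2.polylines(im,[proj(W(np.array(pts)),c).astype(int)],False,col,1)
L([C+90*s*U+98*t*Y for s,t in((1,1),(1,-1),(-1,-1),(-1,1),(1,1))],(0,0,255))
L([bat(-.46,0),bat(-.46,118)],(255,0,0))
h=C+80*U+30*N
L([h+84*Y,bar(1.6,84),bar(1.6,-84),h-84*Y],(0,255,255))
cv2.imwrite("pics/w1.png",im)
```

```text
t 4.5333 pos [ 536.9 -292.2  262.6] shift cm [ 0.62 -0.69  2.1 ] turn [-0.007 -0.007  0.011] F [-0.4  0.2 -0.1] q [-1.02  0.21  0.16  1.75  0.61 -1.29] g 0.999 0.0
unit_a_tip [(0.96, 311, 181), (0.65, 500, 167)]
unit_a_bar [(0.98, 412, 353)]
unit_a_pivot [(0.72, 300, 178)]
```

View pics/w1.png

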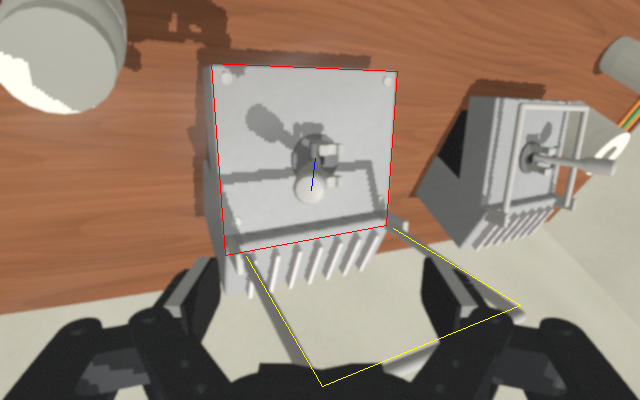

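The wrist view shows the bat's tip at (311,184), within a few pixels of the model, and the fingers clear of the guard bar. I'll check the tip and panel with the wrist depth.

Run:
```python
from h import *;import pickle
c=pickle.load(open("w1.pkl","rb"));d=np.load("w1.npy");P,uv=cloud("w",d,c)
L=(P-T0)@Ro.from_euler('z',YAW).as_matrix()-C
u,y,n=L@U,L[:,1],L@N
k=(abs(u)<85)&(abs(y)<90)&(abs(n)<15)
A=np.c_[u[k],y[k],np.ones(k.sum())];
for _ in range(5):
    x=np.linalg.lstsq(A,n[k],rcond=None)[0]; g=abs(A@x-n[k])<3; 
    A,kk=A[g],np.flatnonzero(k)[g]; k=np.zeros_like(k);k[kk]=1
print("panel n = ",x,len(A))
k=(abs(u)<40)&(abs(y)<90)&(n>70)&(n<125)
print("tip pts",k.sum(),np.median(np.c_[u,y,n][k],0),np.percentile(np.c_[u,y,n][k],[3,97],axis=0).round(1))
print("expected",118*np.sin(-.46),118*np.cos(.46))
# panel corners at pixel: extents
q=(abs(n-x@[0,0,1])<4)&(abs(u)<70)&(abs(y)<115); print("y ext",np.percentile(y[q],[.5,99.5]))
for lo in(-80,-40,0,40): 
    r=q&(u>lo)&(u<lo+20); print(lo,y[r].min().round(1),y[r].max().round(1))
q=(abs(n-x@[0,0,1])<4)&(abs(y)<80)&(u<0)
for lo in(-70,-30,10,50):
    r=q&(y>lo)&(y<lo+20); print("u",lo,u[r].min().round(1))
k=(n>170)&(n<210)&(abs(u-85)<40)&(abs(y)<80); print("bar",k.sum(),np.median(np.c_[u,y,n][k],0))
```

```text
panel n =  [0.0059686  0.00352894 1.13787569] 20349
tip pts 1084 [ -4.16050223 -51.78038281 103.60614316] [[-12.2 -61.8  78.9]
 [  8.6 -36.3 108.4]]
expected -52.38587662193133 105.73419470801197
y ext [-99.04889601  93.98792093]
-80 -99.9 96.4
-40 -99.5 95.8
0 -99.9 96.7
40 -99.7 96.7
u -70 -90.3
u -30 -90.6
u 10 -90.8
u 50 -90.9
bar 1101 [ 88.37418863 -20.30812424 191.88665818]
```

```bash
sed -i 's/^T0=.*;/T0=np.array([633.7,-199.0,.7]);/' h.py
python3 - <<'E'
from h import *
p,G=goal(-.45,180);delta(p,G)
p,G=goal(-.45,75);delta(p,G)
E
```

```text
t 4.7333 pos [ 534.5 -295.4  262.9] shift cm [ 0.45 -0.39  3.2 ] turn [ 0.001 -0.006  0.008] F [-0.4  0.3  0.9] q [-1.02  0.22  0.16  1.76  0.61 -1.3 ] g 0.997 0.0
t 4.7333 pos [ 534.5 -295.4  262.9] shift cm [ 0.39 -0.4  13.69] turn [ 0.001 -0.006  0.008] F [-0.4  0.3  0.9] q [-1.02  0.22  0.16  1.76  0.61 -1.3 ] g 0.997 0.0
```

>>> apply_moves --steps '[0.2,-0.2,1.6,0,-0.003,0.004,1,0.2,-0.2,1.6,0,-0.003,0.004,1,0,0,1.6,0,0,0,1,0,0,1.6,0,0,0,1,0,0,1.6,0,0,0,1,0,0,1.0,0,0,0,1,0,0,0,0,0,0,1,0,0,0,0,0,0,1]'

```text
time_s: 5.4
position: [566.8, -257.2, 187.7]
tcp_rot: [-0.246, 2.598, 0.624]
ft_force: [0.2, 0.3, 0.8]
gripper_width: 1.0
gripper_force: 0.0
```

Run:
```python
from h import *
p,G=goal(-.45,75);delta(p,G)
c=env.get_calibration("wrist");im,d=env.get_image("wrist");P,uv=cloud("w",d,c)
L=(P-T0)@Ro.from_euler('z',YAW).as_matrix()-C
u,y,n=L@U,L[:,1],L@N
k=(abs(u)<40)&(y>-90)&(y<0)&(n>98)&(n<125)
print(k.sum(),np.median(np.c_[u,y,n][k],0))
cv2.imwrite("pics/w2.png",im)
```

```text
t 5.4 pos [ 566.8 -257.2  187.7] shift cm [ 0.04 -0.01  4.68] turn [ 0.002  0.001 -0.001] F [0.2 0.3 0.8] q [-0.94  0.19 -0.01  1.56  0.63 -1.19] g 1.0 0.0
1762 [ -2.58928143 -51.10366972 103.84752139]
```

View pics/w2.png

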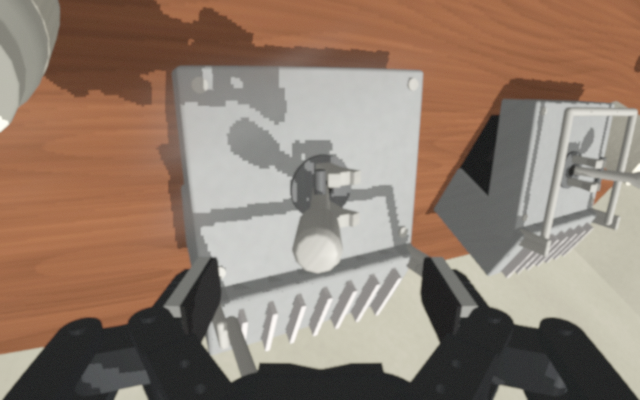

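The bat's end is at (318,250), centred between the fingers. I'll advance and close.

>>> apply_moves --steps '[0,0,1.2,0,0,0,1,0,0,1.2,0,0,0,1,0,0,1.2,0,0,0,1,0,0,1.0,0,0,0,1,0,0,0,0,0,0,1,0,0,0,0,0,0,0.3,0,0,0,0,0,0,0,0,0,0,0,0,0,0,0,0,0,0,0,0,0,0,0,0,0,0,0,0,0,0,0,0,0,0,0,0,0,0,0,0,0,0]' --newtons 90

```text
time_s: 6.45
position: [585.0, -236.0, 151.6]
tcp_rot: [-0.246, 2.597, 0.623]
ft_force: [-3.0, -2.1, 4.8]
gripper_width: 0.263
gripper_force: 88.0
```

Run:
```python
from h import *
p,G=goal(-.45,75);delta(p,G)
```

```text
t 6.45 pos [ 585.  -236.   151.6] shift cm [0.09 0.01 0.12] turn [ 0.002  0.001 -0.   ] F [-3.  -2.1  4.8] q [-0.9   0.19 -0.07  1.46  0.64 -1.14] g 0.263 88.0
```

>>> apply_moves --steps '[0,0,-0.3,0,0,0,0,0,0,-0.3,0,0,0,0,0,0,-0.3,0,0,0,0,0,0,-0.3,0,0,0,0,0,0,-0.3,0,0,0,0,0,0,0,0,0,0,0,0,0,0,0,0,0,0]'

```text
time_s: 7.03
position: [579.3, -242.0, 162.0]
tcp_rot: [-0.247, 2.597, 0.625]
ft_force: [6.2, 2.0, -8.2]
gripper_width: 0.26
gripper_force: 88.5
```

Run:
```python
from h import *
p,G=goal(-.45,90);delta(p,G)
s=env.get_state();print(Ro.from_rotvec(s["tcp_rot"]).as_matrix().T@s["ft_force"])
```

```text
t 7.0333 pos [ 579.3 -242.   162. ] shift cm [ 0.03 -0.02 -0.05] turn [ 0.004  0.001 -0.   ] F [ 6.2  2.  -8.2] q [-0.91  0.19 -0.05  1.49  0.64 -1.16] g 0.26 88.5
[-1.73597866 -3.09608976  9.83732539]
```

>>> apply_moves --steps '[0,0.54,0.016,0.06,0,0,0,0,0.54,0.016,0.06,0,0,0,0,0.54,0.016,0.06,0,0,0,0,0.54,0.016,0.06,0,0,0,0,0.54,0.016,0.06,0,0,0,0,0.54,0.016,0.06,0,0,0,0,0.54,0.016,0.06,0,0,0,0,0,0,0,0,0,0,0,0,0,0,0,0,0]'

```text
time_s: 7.78
position: [572.1, -205.5, 170.4]
tcp_rot: [-0.112, 2.651, 0.066]
ft_force: [6.5, -3.2, -7.7]
gripper_width: 0.267
gripper_force: 89.2
```

Run:
```python
from h import *
p,G=goal(-.03,90);delta(p,G)
s=env.get_state();print(Ro.from_rotvec(s["tcp_rot"]).as_matrix().T@s["ft_force"])
```

```text
t 7.7833 pos [ 572.1 -205.5  170.4] shift cm [ 0.03 -0.09  0.01] turn [0.002 0.    0.001] F [ 6.5 -3.2 -7.7] q [-0.75 -0.38 -0.54  1.1   0.38 -0.77] g 0.267 89.2
[-1.89703195 -4.03344135  9.56678938]
```

>>> apply_moves --steps '[0,0.53,0.016,0.06,0,0,0,0,0.53,0.016,0.06,0,0,0,0,0.53,0.016,0.06,0,0,0,0,0.53,0.016,0.06,0,0,0,0,0.53,0.016,0.06,0,0,0,0,0.53,0.016,0.06,0,0,0,0,0.53,0.016,0.06,0,0,0,0,0.53,0.016,0.06,0,0,0,0,0,0,0,0,0,0,0,0,0,0,0,0,0]'

```text
time_s: 8.62
position: [573.1, -163.9, 162.2]
tcp_rot: [0.048, 2.589, -0.563]
ft_force: [6.5, -2.8, -7.1]
gripper_width: 0.26
gripper_force: 89.4
```

Run:
```python
from h import *
p,G=goal(.46,90);delta(p,G)
s=env.get_state();print(Ro.from_rotvec(s["tcp_rot"]).as_matrix().T@s["ft_force"])
```

```text
t 8.6167 pos [ 573.1 -163.9  162.2] shift cm [0.01 0.05 0.  ] turn [0.013 0.    0.001] F [ 6.5 -2.8 -7.1] q [-0.4  -0.69 -0.84  0.79 -0.19 -0.42] g 0.26 89.4
[-2.15960526  1.02775443  9.74426798]
```

>>> apply_moves --steps '[0,0.15,0,0.015,0,0,0,0,0.15,0,0.015,0,0,0,0,0,0,0,0,0,0,0,0,0,0,0,0,0]'

```text
time_s: 8.95
position: [573.4, -161.8, 160.9]
tcp_rot: [0.059, 2.581, -0.6]
ft_force: [6.7, -4.1, -6.8]
gripper_width: 0.266
gripper_force: 89.4
```

Run:
```python
from h import *
p,G=goal(.48,90);delta(p,G)
s=env.get_state();print(Ro.from_rotvec(s["tcp_rot"]).as_matrix().T@s["ft_force"])
```

```text
t 8.95 pos [ 573.4 -161.8  160.9] shift cm [-0.   -0.02 -0.02] turn [ 0.004 -0.001  0.   ] F [ 6.7 -4.1 -6.8] q [-0.37 -0.69 -0.85  0.77 -0.23 -0.41] g 0.266 89.4
[-2.43164472  0.05267727 10.04363024]
```

>>> apply_moves --steps '[0,0.15,0,0.01,0,0,0,0,0.1,0,0.005,0,0,0,0,0,0,0,0,0,0,0,0,0,0,0,0,0]'

```text
time_s: 9.28
position: [573.7, -160.4, 160.5]
tcp_rot: [0.066, 2.576, -0.622]
ft_force: [5.8, -8.2, -5.0]
gripper_width: 0.264
gripper_force: 89.4
```

Run:
```python
from h import *
p,G=goal(.48,90);delta(p,G)
s=env.get_state();print(Ro.from_rotvec(s["tcp_rot"]).as_matrix().T@s["ft_force"])
```

```text
t 9.2833 pos [ 573.7 -160.4  160.5] shift cm [ 0.01 -0.16 -0.01] turn [-0.013 -0.001 -0.001] F [ 5.8 -8.2 -5. ] q [-0.36 -0.68 -0.86  0.76 -0.26 -0.39] g 0.264 89.4
[-2.21540324 -4.32654541 10.13721837]
```

>>> apply_moves --steps '[0,0.05,0,0,0,0,0,0,0,0.3,0,0,0,0,0,0,0.3,0,0,0,0,0,0,0.3,0,0,0,0,0,0,0.3,0,0,0,0,0,0,0.15,0,0,0,0,0,0,0,0,0,0,0,0,0,0,0,0,0,0]'

```text
time_s: 9.95
position: [579.9, -166.1, 150.5]
tcp_rot: [0.066, 2.576, -0.622]
ft_force: [0.8, -5.6, -0.9]
gripper_width: 0.266
gripper_force: 90.2
```

Run:
```python
from h import *
p,G=goal(.48,75);delta(p,G)
s=env.get_state();print(Ro.from_rotvec(s["tcp_rot"]).as_matrix().T@s["ft_force"])
```

```text
t 9.95 pos [ 579.9 -166.1  150.5] shift cm [ 0.06 -0.15  0.19] turn [-0.013 -0.    -0.001] F [ 0.8 -5.6 -0.9] q [-0.37 -0.65 -0.85  0.73 -0.25 -0.4 ] g 0.266 90.2
[ 0.04906975 -4.53428834  3.51122847]
```

>>> apply_moves --steps '[0,0,0.1,0,0,0,0,0,0,0,0,0,0,0,0,0,0,0,0,0,0.35,0,0,0,0,0,0,0.45,0,0,0,0,0,0,1,0,0,0,0,0,0,1,0,0,0,0,0,0,1,0,0,0,0,0,0,1,0,0,-1,0,0,0,1,0,0,-1.5,0,0,0,1,0,0,-1.5,0,0,0,1,0,0,-1.5,0,0,0,1,0,0,-1.5,0,0,0,1,0,0,-1.5,0,0,0,1,0,0,0,0,0,0,1,0,0,0,0,0,0,1]'

```text
time_s: 11.28
position: [542.9, -128.4, 217.2]
tcp_rot: [0.065, 2.573, -0.621]
ft_force: [0.4, 0.2, 0.0]
gripper_width: 1.0
gripper_force: 0.0
```

Run:
```python
from h import *
p,G=goal(.48,165);delta(p,G)
c=env.get_calibration("wrist");im,d=env.get_image("wrist");P,uv=cloud("w",d,c)
L=(P-T0)@Ro.from_euler('z',YAW).as_matrix()-C
u,y,n=L@U,L[:,1],L@N
k=(abs(u)<30)&(y>0)&(y<90)&(n>95)&(n<125)
m=np.median(np.c_[u,y,n][k],0);print(k.sum(),m,"angle",np.arctan2(m[1],m[2]),"r",np.hypot(m[1],m[2]))
cv2.polylines(im,[proj(W(np.array([bat(.46,0),bat(.46,118)])),c).astype(int)],False,(255,0,0),1)
cv2.imwrite("pics/w3.png",im)
```

```text
t 11.2833 pos [ 542.9 -128.4  217.2] shift cm [ 0.17 -0.28 -0.31] turn [-0.013  0.003 -0.001] F [0.4 0.2 0. ] q [-0.31 -0.82 -0.83  0.93 -0.29 -0.35] g 1.0 0.0
1287 [ -2.73096011  53.5615893  102.65928749] angle 0.4808889793060475 r 115.7919390811041
```

View pics/w3.png

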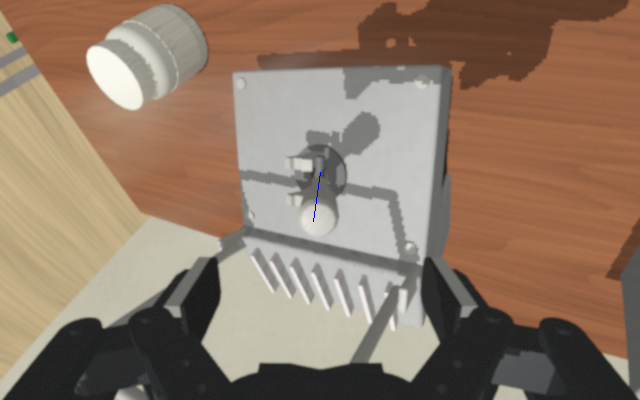

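The bat sits in the middle at (317,215), leaning to +y at about 0.48 with r=116 mm, the same as when it started locked. It is in and locked. Next is the guard: I'll retreat, turn the tool upright and grip the bar from above.

>>> apply_moves --steps '[0,0,0,-0.12,0,0,1,0,0,0,-0.12,0,0,1,0,0,0,-0.12,0,0,1,0,0,0,-0.12,0,0,1,1.2,0,-0.5,0,0,0,1,1.2,0,-0.5,0,0,0,1,1.2,0,-0.5,0,0,0,1,1.2,0,-0.5,0,0,0,1,1.2,0,-0.5,0,0,0,1,1.2,0,-0.5,0,0,0,1,1.2,0,-0.5,0,0,0,1,0,0,0,0,0,0,1]'

```text
time_s: 12.33
position: [464.4, -144.0, 208.5]
tcp_rot: [-0.096, 2.667, 0.025]
ft_force: [0.3, 0.1, 0.5]
gripper_width: 1.0
gripper_force: 0.0
```

```bash
cat >> h.py <<'E'
def up(pl):
    M=Ro.from_euler('z',YAW).as_matrix(); return W(pl)[0],M@np.array([[0,-1,0],[-1,0,0],[0,0,-1.]]).T
E
python3 - <<'E'
from h import *
pl=np.array([-27.8,-35,298.7])+[0,0,-19]
p,G=up(pl+[0,0,70]);print(p,G.round(2));delta(p,G)
s=env.get_state();R=Ro.from_rotvec(s["tcp_rot"]).as_matrix();print(R.round(2),(R.T@[0,0,1]).round(2))
Rs=R@Ro.from_rotvec([0,0,-np.pi/2]).as_matrix();print(Ro.from_matrix(Rs.T@G).as_rotvec().round(3))
im,d=env.get_image("top");P,uv=cloud("t",d,env.get_calibration("top"))
L=(P-T0)@Ro.from_euler('z',YAW).as_matrix()-C
u,y,n=L@U,L[:,1],L@N
k=(abs(y)<75)&(n>165)&(n<205)&(abs(u-90)<30);m=np.c_[u,y,n][k]; print("bar",k.sum(),np.median(m,0),np.percentile(m,[3,97],axis=0).round(1))
E
```

```text
[ 608.60069061 -235.9846545   350.4       ] [[ 0.07 -1.    0.  ]
 [-1.   -0.07  0.  ]
 [ 0.    0.   -1.  ]]
t 12.3333 pos [ 464.4 -144.   208.5] shift cm [-18.69 -10.2   -6.39] turn [-0.371  0.372 -1.541] F [0.3 0.1 0.5] q [-0.81 -0.84 -0.76  1.34  0.36 -0.82] g 1.0 0.0
[[-0.89 -0.07  0.45]
 [-0.06  1.    0.03]
 [-0.46  0.   -0.89]] [-0.46  0.   -0.89]
[-0.473  0.001 -0.003]
bar 208 [ 94.41393528  -0.22377194 192.49509289] [[ 88.7 -68.9 187.3]
 [ 98.6  70.5 197.3]]
```

>>> apply_moves --steps '[0,0,0,0,0.118,0,1,0,0,0,0,0.118,0,1,0,0,0,0,0.118,0,1,0,0,0,0,0.118,0,1,0,0,-1.2,0,0,-0.12,1,0,0,-1.2,0,0,-0.12,1,0,0,-1.2,0,0,-0.12,1,0,0,-1.2,0,0,-0.12,1,0,0,-1.2,0,0,-0.12,1,0,0,-1.2,0,0,-0.12,1,0,0,-1.2,0,0,-0.12,1,0,0,-1.2,0,0,-0.12,1,0,0,-1.2,0,0,-0.12,1,0,0,-1.2,0,0,-0.12,1,0,0,-1.2,0,0,-0.12,1,0,0,-1.2,0,0,-0.12,1,0,0,0,0,0,-0.12,1,0,0,0,0,0,0,1]'

```text
time_s: 13.88
position: [456.6, -143.6, 353.8]
tcp_rot: [-2.261, 2.113, -0.063]
ft_force: [-1.1, -0.1, -0.6]
gripper_width: 1.001
gripper_force: 0.0
```

Run:
```python
from h import *
p,G=up(np.array([-26.3,-35,300-19+75]));delta(p,G)
```

```text
t 13.8833 pos [ 456.6 -143.6  353.8] shift cm [ 10.24 -14.69   0.6 ] turn [-0.062  0.002 -0.007] F [-1.1 -0.1 -0.6] q [-0.61 -0.26 -0.03  1.76  0.04 -2.24] g 1.001 0.0
```

>>> apply_moves --steps '[1.28,-1.84,0,-0.031,0,0,1,1.28,-1.84,0,-0.031,0,0,1,1.28,-1.84,0,0,0,0,1,1.28,-1.84,0,0,0,0,1,1.28,-1.84,0,0,0,0,1,1.28,-1.84,0,0,0,0,1,1.28,-1.84,0,0,0,0,1,1.28,-1.84,0,0,0,0,1,0,0,0,0,0,0,1,0,0,0,0,0,0,1]'

```text
time_s: 14.72
position: [609.7, -236.8, 352.1]
tcp_rot: [-2.285, 2.155, 0.01]
ft_force: [-0.7, 0.5, 0.5]
gripper_width: 1.003
gripper_force: 0.0
```

Run:
```python
from h import *
p,G=up(np.array([-26.3,-35,300-19]));delta(p,G)
c=env.get_calibration("wrist");im,d=env.get_image("wrist");P,uv=cloud("w",d,c)
L=(P-T0)@Ro.from_euler('z',YAW).as_matrix()
k=(L[:,2]>275)&(L[:,2]<312)&(abs(L[:,1])<80)&(abs(L[:,0]+26)<35);m=L[k];print(k.sum(),np.median(m,0),np.percentile(m,[3,97],axis=0).round(1))
cv2.polylines(im,[proj(W(np.array([bar(1.655,84),bar(1.655,-84)])),c).astype(int)],False,(255,0,0),1)
cv2.imwrite("pics/w4.png",im)
```

```text
t 14.7167 pos [ 609.7 -236.8  352.1] shift cm [-0.06 -0.07  7.04] turn [ 0.004  0.005 -0.016] F [-0.7  0.5  0.5] q [-0.57  0.37  0.63  1.83  0.   -2.2 ] g 1.003 0.0
3639 [-26.50618522 -15.46887888 304.87405634] [[-31.3 -76.7 300.7]
 [-21.4  70.8 306.5]]
```

View pics/w4.png

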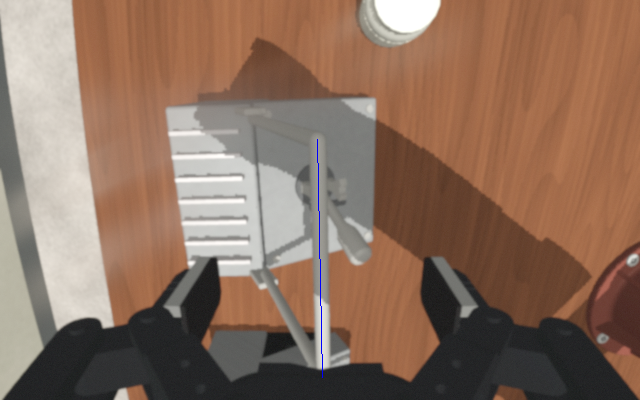

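The bar shows at column 318–325, on the model line and centred between the fingers. I'll descend and grip.

>>> apply_moves --steps '[0,0,1.5,0,0,-0.016,1,0,0,1.5,0,0,0,1,0,0,1.5,0,0,0,1,0,0,1.5,0,0,0,1,0,-0.05,1.0,0,0,0,1,0,0,0,0,0,0,0.3,0,0,0,0,0,0,0,0,0,0,0,0,0,0,0,0,0,0,0,0,0,0,0,0,0,0,0,0,0,0,0,0,0,0,0,0,0,0,0,0,0,0]' --newtons 35

```text
time_s: 15.77
position: [609.6, -236.5, 285.6]
tcp_rot: [-2.305, 2.132, 0.004]
ft_force: [0.2, -0.2, 2.3]
gripper_width: 0.098
gripper_force: 34.1
```

Run:
```python
from h import *
b0=1.655
for b in (1.655,1.5,1.3,1.1,.9,.7,.5,.3,.15,0):
    p,G=up(bar(b,-35)+[0,0,-19]); 
    if b==b0: delta(p,G);p0=p
    print(b,((G.T@(p-p0))/10).round(2))
```

```text
t 15.7667 pos [ 609.6 -236.5  285.6] shift cm [-0.06 -0.05  0.28] turn [0.    0.003 0.003] F [ 0.2 -0.2  2.3] q [-0.57  0.3   0.42  1.69  0.   -2.22] g 0.098 34.1
1.655 [0. 0. 0.]
1.5 [-0.    2.2   1.15]
1.3 [-0.    4.72  3.1 ]
1.1 [0.   6.81 5.52]
0.9 [-0.    8.37  8.31]
0.7 [-0.    9.35 11.35]
0.5 [-0.    9.71 14.52]
0.3 [-0.    9.43 17.7 ]
0.15 [-0.    8.8  20.02]
0 [ 0.    7.84 22.21]
```

>>> apply_moves --steps '[0,1.1,0.57,0,0,0,0,0,1.1,0.57,0,0,0,0,0,1.26,0.98,0,0,0,0,0,1.26,0.98,0,0,0,0,0,1.05,1.21,0,0,0,0,0,1.05,1.21,0,0,0,0,0,0.78,1.4,0,0,0,0,0,0.78,1.4,0,0,0,0,0,0,0,0,0,0,0]'

```text
time_s: 16.52
position: [525.3, -243.1, 199.6]
tcp_rot: [-2.305, 2.133, 0.005]
ft_force: [5.6, -3.7, -3.4]
gripper_width: 0.102
gripper_force: 34.6
```

Run:
```python
from h import *
p,G=up(bar(.9,-35)+[0,0,-16]);delta(p,G)
```

```text
t 16.5167 pos [ 525.3 -243.1  199.6] shift cm [-0.09 -0.14 -0.31] turn [0.001 0.003 0.002] F [ 5.6 -3.7 -3.4] q [-0.66  0.04 -0.03  1.51  0.   -2.31] g 0.102 34.6
```

>>> apply_moves --steps '[0,0.42,1.5,0,0,0,0,0,0.42,1.5,0,0,0,0,0,0.18,1.5,0,0,0,0,0,0.18,1.5,0,0,0,0,0,-0.14,1.55,0,0,0,0,0,-0.14,1.55,0,0,0,0,0,0,0,0,0,0,0]'

```text
time_s: 17.1
position: [516.3, -243.7, 108.4]
tcp_rot: [-2.305, 2.133, 0.005]
ft_force: [-0.6, -5.8, -2.6]
gripper_width: 0.103
gripper_force: 36.2
```

Run:
```python
from h import *
p,G=up(bar(.3,-35)+[0,0,-18]);delta(p,G)
p,G=up(bar(.0,-35)+[0,0,-18]);delta(p,G)
```

```text
t 17.1 pos [ 516.3 -243.7  108.4] shift cm [-0.08  0.01  0.17] turn [0.002 0.003 0.002] F [-0.6 -5.8 -2.6] q [-0.67  0.03 -0.2   1.34  0.   -2.32] g 0.103 36.2
t 17.1 pos [ 516.3 -243.7  108.4] shift cm [-0.06 -1.58  4.67] turn [0.002 0.003 0.002] F [-0.6 -5.8 -2.6] q [-0.67  0.03 -0.2   1.34  0.   -2.32] g 0.103 36.2
```

>>> apply_moves --steps '[0,-0.3,1.2,0,0,0,0,0,-0.35,1.2,0,0,0,0,0,-0.45,1.1,0,0,0,0,0,-0.45,1.0,0,0,0,0,0,0,0,0,0,0,0,0,0,0,0,0,0,0]'

```text
time_s: 17.6
position: [530.6, -242.5, 64.5]
tcp_rot: [2.304, -2.133, -0.008]
ft_force: [-5.0, -6.3, -4.0]
gripper_width: 0.099
gripper_force: 37.1
```

Run:
```python
from h import *
p,G=up(bar(.0,-35)+[0,0,-18]);delta(p,G)
```

```text
t 17.6 pos [ 530.6 -242.5   64.5] shift cm [-0.06 -0.13  0.29] turn [0.004 0.003 0.002] F [-5.  -6.3 -4. ] q [-0.65  0.1  -0.21  1.26 -0.   -2.3 ] g 0.099 37.1
```

>>> apply_moves --steps '[0,-0.08,0.2,0,0,0,0,0,-0.08,0.2,0,0,0,0,0,0,0,0,0,0,0]'

```text
time_s: 17.85
position: [532.3, -242.4, 61.3]
tcp_rot: [2.305, -2.133, -0.007]
ft_force: [-5.4, -5.1, -3.8]
gripper_width: 0.103
gripper_force: 37.2
```

Run:
```python
from h import *
p,G=up(bar(.0,-35)+[0,0,-18]);delta(p,G)
```

```text
t 17.85 pos [ 532.3 -242.4   61.3] shift cm [-0.06  0.04 -0.04] turn [0.004 0.003 0.002] F [-5.4 -5.1 -3.8] q [-0.65  0.1  -0.21  1.26 -0.   -2.3 ] g 0.103 37.2
```

>>> apply_moves --steps '[0,-0.08,0.2,0,0,0,0,0,-0.05,0.15,0,0,0,0,0,0,0,0,0,0,0]'

```text
time_s: 18.1
position: [532.6, -242.5, 60.4]
tcp_rot: [2.303, -2.132, -0.008]
ft_force: [-20.5, -0.7, 21.9]
gripper_width: 0.101
gripper_force: 40.1
```

Run:
```python
from h import *
p,G=up(bar(.0,-35)+[0,0,-18]);delta(p,G)
c=env.get_calibration("top");im,d=env.get_image("top");P,uv=cloud("t",d,c)
L=(P-T0)@Ro.from_euler('z',YAW).as_matrix()-C
u,y,n=L@U,L[:,1],L@N
k=(abs(u+80)<15)&(y>15)&(y<75)&(n>15)&(n<60);m=np.c_[u,y,n][k];print(k.sum(),np.median(m,0) if k.any() else 0)
```

```text
t 18.1 pos [ 532.6 -242.5   60.4] shift cm [-0.08  0.06 -0.13] turn [0.006 0.001 0.002] F [-20.5  -0.7  21.9] q [-0.65  0.11 -0.21  1.26 -0.   -2.3 ] g 0.101 40.1
60 [-78.43421041  46.33308751  32.735143  ]
```

>>> apply_moves --steps '[0,0.06,-0.1,0,0,0,0.1,0,0,0,0,0,0,0.35,0,0,0,0,0,0,0.35,0,0,0,0,0,0,0.35,0,0,0,0,0,0,0.35,0,0,-0.6,0,0,0,0.35,0,0,-1,0,0,0,0.35,0,0,-1.5,0,0,0,0.35,0,0,-1.5,0,0,0,0.35,0,0,-1.5,0,0,0,0.35,0,0,-1.5,0,0,0,0.35,0,0,-1.5,0,0,0,0.35,0,1.5,-1.5,0,0,0,0.35,0,1.5,-1.5,0,0,0,0.35,0,1.5,-1.5,0,0,0,0.35,0,1.5,-1.5,0,0,0,0.35,0,0,0,0,0,0,0.35]'

```text
time_s: 19.57
position: [474.1, -247.7, 215.0]
tcp_rot: [-2.305, 2.133, -0.003]
ft_force: [0.6, 0.1, 1.1]
gripper_width: 0.35
gripper_force: 0.0
```

Run:
```python
from h import *
p,G=up(bar(.0,-35)+[0,0,-18]);delta(p,G)
c=env.get_calibration("top");im,d=env.get_image("top");P,uv=cloud("t",d,c)
L=(P-T0)@Ro.from_euler('z',YAW).as_matrix()-C
u,y,n=L@U,L[:,1],L@N
k=(abs(u+80)<15)&(abs(y)<75)&(n>15)&(n<60);m=np.c_[u,y,n][k];print(k.sum(),np.median(m,0) if k.any() else 0)
k=(abs(u)<30)&(y>0)&(y<90)&(n>90)&(n<130);m=np.c_[u,y,n][k];print("tip",k.sum(),np.median(m,0) if k.any() else 0)
s,_=env.get_image("scene")
cv2.imwrite("pics/e.png",np.hstack([cv2.resize(im[110:250,180:480],(480,224)),cv2.resize(s[100:340,180:480],(300,240))[:224]]))
```

```text
t 19.5667 pos [ 474.1 -247.7  215. ] shift cm [-0.15 -5.78 15.35] turn [-0.002 -0.001  0.002] F [0.6 0.1 1.1] q [-0.73 -0.1  -0.14  1.53  0.   -2.38] g 0.35 0.0
138 [-78.47137815   7.2177979   33.04859897]
tip 64 [  2.8966854   49.38872953 101.64383956]
```

View pics/e.png

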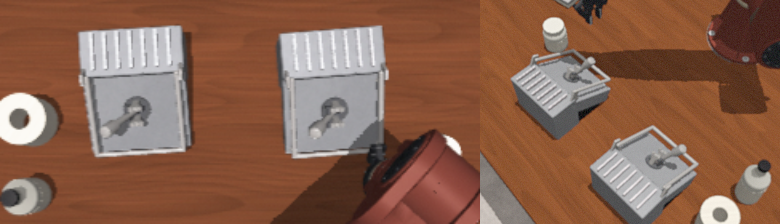

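Both units now look alike: bats lean the same way at (115,125) and (320,125), both guards are down, and the things around them haven't moved. Handing in.

```bash
python3 -c "
from bench import env
print(env.hand_in())"
```

```text
the job is handed in; nothing more can be done
None
```

I handed the job in at about 20 s, and the hand-in returned no verdict. Unit_a's bat is flipped to the on side and locked in, its wire guard was then swung down to the stop, and the other controller, bottle, jar and roll were left alone.

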